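# Sort two leg brackets and hold the good one level over the drilling jig

### The job

Sort the two cast chair-leg brackets by the shape of their white tags: first set the reject, the one with the strip-shaped tag, flat on its feet in the plywood reject tray and let go of it (lower it, do not drop it). Then grip the passed bracket, the one with the round tag, across its arm at its balance point, lift it and finish while still holding it, level and still, over the drilling jig: its bore straight above the jig's pin, its foot straight above the pair of cheeks, and about 50 mm of air between the tip of the pin and the underside of the bracket. Leave the hammer, the spanner and the jar where they are.

Things in the scene. Friction and masses are not known exactly. Their poses are not given: they have to be found in the camera images.
- passed_balance (a point): Passed bracket: dark metal casting 169 mm long, 0.3 to 0.5 kg: boss, straight arm, foot; white round tag (32 mm across, 3 mm thick) on top over the foot. Arm 20 mm wide, from 18 to 40 mm above the underside. This is its balance point, mid-width and mid-depth in the arm, 42 mm from the boss axis, 29 mm above the underside; x from boss to foot, y across the arm, z up.
- passed_boss (a point): Centre of the passed bracket's bore, at the underside of the boss. The boss is an upright round sleeve, 44 mm diameter, 44 mm tall, with a 20 mm vertical through-bore; the bracket stands on boss and foot.
- passed_foot (a point): Centre of the underside of the passed bracket's foot: an upright round stub of 20 mm diameter below the far end of the arm, 135 mm from the boss axis.
- reject_balance (a point): Rejected bracket: same casting, sizes, mass range and balance point as the passed one, but its white tag over the foot is a strip 50 mm long across the arm, 14 mm wide, 3 mm thick, making a T with the arm. This is its balance point, 42 mm from the boss axis, 29 mm above the underside; x from boss to foot, y across, z up.
- reject_boss (a point): Centre of the rejected bracket's bore, at the underside of its boss.
- reject_foot (a point): Centre of the underside of the rejected bracket's foot, 135 mm from reject_boss.
- tray: Reject tray: open plywood tray, fixed to the bench, outside 230 mm (along its x) by 150 mm (along its y), walls 5 mm thick, 22 mm high; its floor is 5 mm above the bench. Origin: centre of its underside.
- jig: Drilling jig, fixed to the bench: aluminium plate 215 by 80 mm, 10 mm thick, long side along its x, with an upright steel pin towards its -x end and a pair of steel cheeks towards its +x end. Origin on the bench, 42 mm from the pin axis, on the line from pin to cheeks, where the balance point of a bracket lies above; x from pin to cheeks, z up.
- jig_pin (a point): Tip of the jig's pin: 17 mm diameter, 45 mm tall on the plate, tip 55 mm above the bench.
- jig_cheeks (a point): Point midway between the two cheeks, level with their tops 30 mm above the bench, 135 mm from the pin axis; the cheeks are blocks 30 mm long and 10 mm thick with a 28 mm gap.
- hammer: Bystander: hammer with wooden handle and steel head, lying along y on the bench beyond the brackets. Leave alone.
- spanner: Bystander: steel spanner lying along y on the bench beyond the brackets. Leave alone.
- jar: Bystander: closed jar, 60 mm diameter, 85 mm tall. Leave alone.
Things that resemble listed ones, but are neither listed nor needed, are in the scene too. Of the things like the jig, leave any that is blue; of the rest the larger one is meant.

How it is judged (in metres and radians):
On the way, in this order (a step that is already met when the one before it is completed fails the run):
1. the rejected bracket stands flat in the tray, released (x of reject_boss in the frame of tray between -0.11 and 0.11 m and y of reject_boss in the frame of tray between -0.07 and 0.07 m and x of reject_foot in the frame of tray between -0.11 and 0.11 m and y of reject_foot in the frame of tray between -0.07 and 0.07 m and z of each of reject_boss, reject_foot in the frame of tray below 0.01 m and angle between reject_balance's own z axis and vertical below 0.1 rad and contact force between the fingers and reject below 0.05 N and linear speed of reject below 0.02 m/s), for 0.2 s.
2. the passed bracket is lifted level, gripped at its balance point (contact force between the fingers and passed above 1 N and x of the grasp point in the frame of passed_balance between -0.016 and 0.016 m and angle between passed_balance's own z axis and vertical below 0.12 rad and height (world z) of passed_balance above 0.06 m), for 0.2 s.
At the end, for the whole second after the job is handed in: Reject flat in the tray, released, at rest. Passed bracket gripped within 16 mm of its balance point, level within 7 degrees, still, touching neither jig nor reject; bore within 14 mm of the pin axis, foot within 18 mm of mid-cheeks, underside 20 to 90 mm above the pin tip (all of step 1 and contact force between the fingers and passed above 1 N and x of the grasp point in the frame of passed_balance between -0.016 and 0.016 m and angle between passed_balance's own z axis and vertical below 0.12 rad and horizontal distance between passed_boss and jig_pin below 0.014 m and horizontal distance between passed_foot and jig_cheeks below 0.018 m and z of passed_boss in the frame of jig between 0.075 and 0.145 m and linear speed of passed below 0.02 m/s and angular speed of passed below 0.1 rad/s and contact force between passed and jig below 0.05 N and contact force between passed and reject below 0.05 N); the arm keeps its last pose, push and grip.
It fails at once if a bracket is dropped or thrown ((contact force between the fingers and reject below 0.05 N and linear speed of reject above 0.6 m/s) or (contact force between the fingers and passed below 0.05 N and linear speed of passed above 0.6 m/s)).
It fails at once if the hammer, spanner or jar is moved by more than 30 mm (distance of any of hammer, spanner, jar from where it was at the start of the episode above 0.03 m).
It also fails if it takes over 58 s, if anything falls off the work surface, if the arm or the gripper's body presses on something with over 40 N, if the wrist force passes 120 N, or if a joint passes its speed limit or range.

### The arm

A 6-joint arm with a two-finger parallel gripper is mounted at the origin on the work surface. World frame = base frame: x ahead of the robot, y to its left, z up, the work surface at z = 0. Lengths are in mm, angles in rad, forces in N, time in s.
With the tool pointing down it reaches from about 350 to 775 mm from the base axis. Payload 7.3 kg.
Tool frame: the origin (TCP) lies on the front face of the gripper's body, between the roots of the fingers; the fingertips stand 66 mm ahead of it and the grasp point (between the pads) lies 47 mm ahead of it (bot.tip_extent is the distance from the TCP to the fingertips, in mm); z points along the fingers, y is the line along which they close (so a half turn about z gives the same grasp; the last joint's range is limited). The gripper opens to 92 mm and grips with 3 to 60 N. Pads are 19 mm wide; open, the fingers measure 130 mm over their backs; the gripper's body (75 mm by 190 mm) begins 47 mm behind the grasp point.
Start: joints at [1.087, 0.342, 1.524, -0, 1.275, -0.146], TCP at [173.975, 495.35, 292.241] pointing down, gripper open.
Joint ranges: [-2.53, 2.53], [-0.77, 2.02], [0.04, 2.7], [-1, 4.14], [0.28, 2.66], [-3.11, 3.11]. Speed limits (rad/s): [2.57, 2.57, 3.14, 3.14, 3.14, 3.14].

### API

Orientations are given as [roll, pitch, yaw] about the fixed x, y, z axes, in that order (R = Rz(yaw) Ry(pitch) Rx(roll)).
In Python, from plant import readout, viewer, order, bot gives the robot as it stands.
- The arm moves only by the shell command python3 -m creep 'ROWS'. ROWS is text: rows parted by semicolons, each of 7 numbers parted by spaces: the shift along the world's x, y, z in m, then the turn, a rotation vector about the world's x, y, z in rad, then the opening in per cent of the stroke, from 0 (shut) to 100 (fully open). A call has 1 to 8 rows; each row shifts and turns the commanded pose from where the row before left it; what a row does not reach is not made up. A row lasts 1/12 s, in which the tool goes at most 41.7 mm and 7.16 degrees, less where a joint would pass 70% of its speed; a pose out of reach is approached as far as the arm can. A call is refused whole if a number of a shift passes 0.0417 or a number of a turn 0.125, either way. A call with a gripper value outside its range is refused whole. The fingers move at their own pace and stop on an object; the grip force is fixed at half the most. Time passes only in rows, so rows that do not move let the fingers close. It gives the time, the measured TCP pose, the force, the opening and the grip force at its end, in the units of the state.
- readout.get_obs(): the state, without advancing time (a new reading comes with each control period).
- viewer.capture(name): name is "scene" or "top"; returns the picture (400x640x3 uint8, red, green, blue); there is no depth.
- viewer.camera_info(name): a dict with "fx", "fy", "cx", "cy" (pixels), "origin" and "rotation" of the camera in the world. Camera axes: x right, y up, looking along -z (the intrinsics and any distortion apply to the point x, -y, -z); pixel columns grow to the right and rows downward; lengths in mm; the calibration is good to about 2 mm. A picture is of the moment at which its call begins. camera_info takes no time and is no camera call.
- order.close_job(): hands the job in; it is judged then, once.
The state is a dict: "time": time; "joint_positions": joint angles; "dq": joint speeds; "tau": joint torques, N m; "tool_pos": TCP position; "tcp_rot": TCP orientation; "contact_force": force on the tool from outside, world axes, zero at the start; "moment": the same for the moment, N m; "grip_width": finger opening in mm; "finger_force": force on a finger pad.
Only numpy, scipy, OpenCV 4.12 (cv2) and the standard library are available. Lean on these libraries where they do the work, as an engineer would, in place of code of your own. Each camera call takes 0.05 s, during which the arm holds its last target. There are 200 camera calls.

## Working session

There is one attempt and no reset: what is moved stays moved. The work goes in short steps, Python scripts to look and compute and a shell command to move; the robot and the scene stay as the last step left them, time stands still between calls to the robot, and variables do not carry over. Pictures are saved under pics/ and viewed, at most 10 in all, crops included, and the job is handed in when it is done.

```bash
ls; mkdir -p pics
python3 - <<'E'
from plant import readout, viewer
import cv2
for n in("top","scene"):
    cv2.imwrite(f"pics/{n}0.png",viewer.capture(n)[:,:,::-1]); print(viewer.camera_info(n))
o=readout.get_obs();print(o)
E
```

```text
pics
{'fx': 368.7983928199806, 'fy': 368.7983928199806, 'cx': 319.52827148941, 'cy': 201.20766693750252, 'origin': array([398.667388  , -76.42466029, 982.55271501]), 'rotation': array([ 0.15927755,  0.03173267, -1.56168524])}
{'fx': 469.2874869272516, 'fy': 469.2874869272516, 'cx': 316.27321934088394, 'cy': 191.63782383916868, 'origin': array([1539.80049191, -219.5572243 ,  716.14757548]), 'rotation': array([0.98748877, 0.01272378, 1.40282537])}
{'time': 0.1, 'joint_positions': array([ 1.08701213e+00,  3.42635376e-01,  1.52491363e+00, -5.18965288e-06,
        1.27540897e+00, -1.45981073e-01]), 'dq': array([ 0.00119411, -0.00135165, -0.00157119,  0.00015906, -0.00190476,
       -0.00070894]), 'tau': array([ 2.88325005e-03, -4.32010210e+01, -2.44695389e+01,  7.21485238e-02,
        5.26350620e-02, -3.96260202e-05]), 'tool_pos': array([173.83480434, 495.09440174, 291.62631821]), 'tcp_rot': array([-3.14024113e+00, -1.93694769e-04,  2.80379091e+00]), 'contact_force': array([ 1.1632419 , -0.39720482, -0.29027241]), 'moment': array([-0.02185768, -0.0013104 , -0.04023734]), 'finger_force': 0.0, 'grip_width': 91.48532174674493}
```

View pics/top0.png

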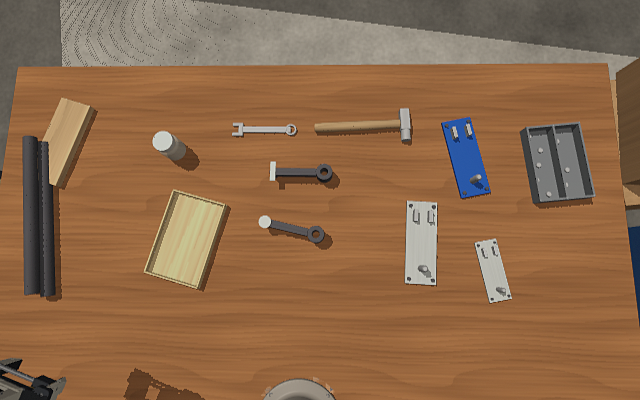

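View pics/scene0.png

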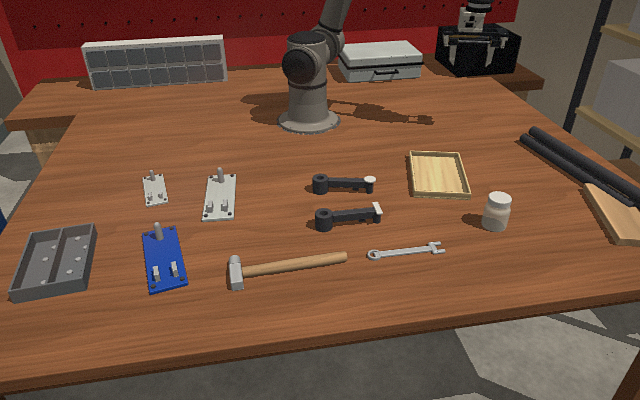

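The top view shows the reject with its strip tag at (272,171) and boss at (325,172). The passed bracket has its round tag at (265,222) and boss at (316,234). The tray is at (186,240), and the large silver jig is at (421,243) with its pin near (424,270). The blue jig and the small jig are decoys.

```bash
python3 - <<'E'
import cv2
a=cv2.imread("pics/top0.png")[155:305,140:445]
b=cv2.resize(a[:, :],None,fx=2.6,fy=2.6,interpolation=cv2.INTER_CUBIC)
cv2.imwrite("pics/crop1.png",b)
E
cat > h.py <<'E'
import numpy as np
from scipy.spatial.transform import Rotation as R
from plant import viewer
def ray(cam,u,v,z):
    i=viewer.camera_info(cam); d=R.from_euler('xyz',i['rotation']).apply([(u-i['cx'])/i['fx'],-(v-i['cy'])/i['fy'],-1])
    o=i['origin']; return (o+d*(z-o[2])/d[2])
def proj(cam,p):
    i=viewer.camera_info(cam); c=R.from_euler('xyz',i['rotation']).inv().apply(np.array(p)-i['origin'])
    return np.c_[i['cx']-i['fx']*c[...,0]/c[...,2], i['cy']+i['fy']*c[...,1]/c[...,2]]
E
```

```text
(no output)
```

View pics/crop1.png

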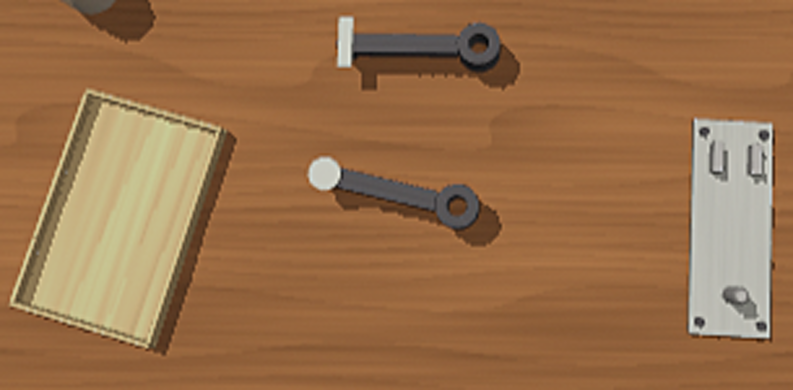

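The crop shows the following, in crop pixels:
- **Reject:** bore (479,44), strip tag (345,41).
- **Passed:** bore (457,207), round tag (324,174).
- **Jig plate corners:** (695,119), (773,122), (770,338), (689,335), with the pin at the low end.
- **Tray rim corners:** (87,90), (223,128), (153,349), (11,304).

```bash
cat > m.py <<'E'
from h import *
C=lambda x,y,z: ray("top",140+(x+.5)/2.6-.5,155+(y+.5)/2.6-.5,z)
def br(n,b,t):
    b=C(*b,44);t=C(*t,43);d=(t-b)[:2];L=np.hypot(*d);u=d/L
    print(n,"boss",b[:2].round(1),"L",L.round(1),"yaw",np.arctan2(u[1],u[0]).round(3),"bal",(b[:2]+42*u).round(1),"foot",(b[:2]+135*u).round(1))
br("rej",(479,44),(345,41)); br("pas",(457,207),(324,174))
j=np.array([C(x,y,10) for x,y in((695,119),(773,122),(770,338),(689,335))])[:,:2]
print("jig",j.round(1),"ctr",j.mean(0).round(1)); ax=(j[0]+j[1]-j[2]-j[3])/2;print(np.hypot(*ax),np.arctan2(ax[1],ax[0]))
print("pin tip?",C(733,295,55),C(738,296,55))
t=np.array([C(x,y,22) for x,y in((87,90),(223,128),(153,349),(11,304))])[:,:2]
ax=(t[0]+t[1]-t[2]-t[3])/2
print("tray",t.round(1),t.mean(0).round(1),np.hypot(*ax),np.arctan2(ax[1],ax[0]))
# scene check
E
python3 m.py
python3 - <<'E'
import cv2
a=cv2.imread("pics/scene0.png")[140:270,130:390]
cv2.imwrite("pics/crop2.png",cv2.resize(a,None,fx=3,fy=3,interpolation=cv2.INTER_CUBIC))
E
```

```text
rej boss [627.5 -56. ] L 135.5 yaw 1.547 bal [628.5 -14. ] foot [630.7  78.9]
pas boss [463.9 -35.7] L 135.8 yaw 1.335 bal [473.8   5.1] foot [495.5  95.6]
jig [[ 557.6 -276.3]
 [ 554.8 -355. ]
 [ 340.  -343.3]
 [ 342.  -264.3]] ctr [ 448.6 -309.7]
215.57443640970595 -0.0549189637452154
pin tip? [ 382.01187259 -297.90763      55.        ] [ 381.12818982 -302.55723169   55.        ]
tray [[583.6 349.3]
 [544.4 205.6]
 [323.4 264.3]
 [365.6 410.5]] [454.2 307.4] 227.57285636147284 -0.2664720334423666
```

View pics/crop2.png

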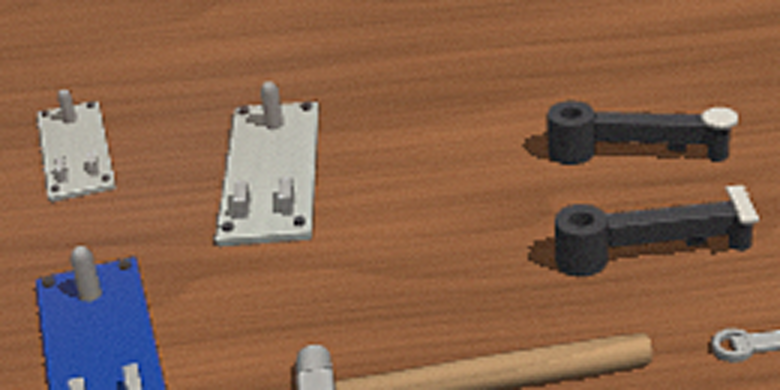

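The oblique crop shows the large jig's pin tip at (270,86) and pin base at (272,122). The cheek tops are at about (239,184) and (285,182). I'll check these against the plate-based estimate.

Run:
```python
from h import *
S=lambda x,y,z: ray("scene",130+(x+.5)/3-.5,140+(y+.5)/3-.5,z).round(1)
C=lambda x,y,z: ray("top",140+(x+.5)/2.6-.5,155+(y+.5)/2.6-.5,z).round(1)
print("pin",S(269.5,85,55),S(272,123,10))
print("cheeks scene",S(239,184,30),S(285,182,30))
print("plate scene",[S(*p,10) for p in((234,105),(319,101),(312,232),(216,236))])
c=np.array([448.6,-309.7]);a=-.055;u=np.array([np.cos(a),np.sin(a)])
for s,z in((-67.5,55),(-67.5,10),(67.5,30)):
    p=np.r_[c+s*u,z]; q=proj("top",p[None])[0];r=proj("scene",p[None])[0]
    print(p.round(1),"crop1",((q-[140,155])*2.6).round(1),"crop2",((r-[130,140])*3).round(1))
print("bores scene",S(570,111,44),S(583,219,44),"tag",S(719,118,43),S(741,204,43))
```

```text
pin [ 382.6 -305.1   55. ] [ 376.4 -308.4   10. ]
cheeks scene [ 505.  -333.9   30. ] [ 509.3 -294.7   30. ]
plate scene [array([ 336.1, -344.8,   10. ]), array([ 344.1, -263.4,   10. ]), array([ 559.3, -274.8,   10. ]), array([ 550.1, -354.8,   10. ])]
[ 381.2 -306.    55. ] crop1 [740.9 295.2] crop2 [267.6  83.3]
[ 381.2 -306.    10. ] crop1 [729.5 294.2] crop2 [273.6 124.4]
[ 516.  -313.4   30. ] crop1 [737.2 156.5] crop2 [262.  187.7]
bores scene [462.6 -36.2  44. ] [629.2 -54.7  44. ] tag [498.1  94.1  43. ] [631.2  77.1  43. ]
```

Both cameras agree. The estimates, as x, y in mm:
- **Reject:** balance point (629,-14), yaw 1.547.
- **Passed:** balance point (474,5), yaw 1.335.
- **Jig:** pin (381.5,-306), yaw -0.055.
- **Tray:** centre (454,307), yaw -0.266.

I'll move above the reject now.

```bash
python3 -m creep '0.027 -0.030 -0.004 0 0 -0.075 100;0.027 -0.030 -0.008 0 0 -0.075 100;0.027 -0.030 -0.008 0 0 -0.075 100;0.027 -0.030 -0.008 0 0 -0.075 100;0.027 -0.030 -0.008 0 0 -0.075 100;0.027 -0.030 -0.008 0 0 -0.075 100;0.027 -0.030 -0.008 0 0 -0.075 100;0.027 -0.030 -0.008 0 0 -0.075 100'
python3 -m creep '0.027 -0.030 -0.008 0 0 -0.075 100;0.027 -0.030 -0.008 0 0 -0.075 100;0.027 -0.030 -0.008 0 0 -0.075 100;0.027 -0.030 -0.008 0 0 -0.075 100;0.027 -0.030 -0.008 0 0 -0.075 100;0.027 -0.030 -0.008 0 0 -0.075 100;0.027 -0.030 -0.008 0 0 -0.075 100;0.027 -0.030 -0.008 0 0 -0.075 100'
```

```text
time: 0.77
tool_pos: [390.7, 253.6, 231.7]
tcp_rot: [-3.141, -0.0, 2.2]
contact_force: [0.4, 0.1, 0.0]
grip_width: 91.7
finger_force: 0.0
time: 1.43
tool_pos: [606.8, 13.5, 167.4]
tcp_rot: [-3.141, -0.0, 1.6]
contact_force: [0.3, -0.0, -0.1]
grip_width: 92.0
finger_force: 0.0
```

```bash
python3 -m creep '0.011 -0.014 -0.010 0 0 -0.030 100;0.011 -0.0138 -0.010 0 0 -0.023 100;0 0 -0.020 0 0 0 90;0 0 -0.020 0 0 0 80;0 0 0 0 0 0 70;0 0 0 0 0 0 70'
python3 - <<'E'
from plant import viewer,readout
import cv2
o=readout.get_obs();print(o['tool_pos'],o['tcp_rot'],o['grip_width'])
cv2.imwrite("pics/s1.png",cv2.resize(viewer.capture("scene")[120:300,220:460,::-1],None,fx=3,fy=3))
E
```

```text
time: 1.93
tool_pos: [627.2, -12.4, 107.0]
tcp_rot: [-3.138, -0.0, 1.551]
contact_force: [-0.5, 0.1, 1.2]
grip_width: 69.8
finger_force: 0.0
[627.16145573 -12.38383419 107.046501  ] [-3.13826418e+00 -3.99068429e-04  1.55073559e+00] 69.77146058978043
```

View pics/s1.png

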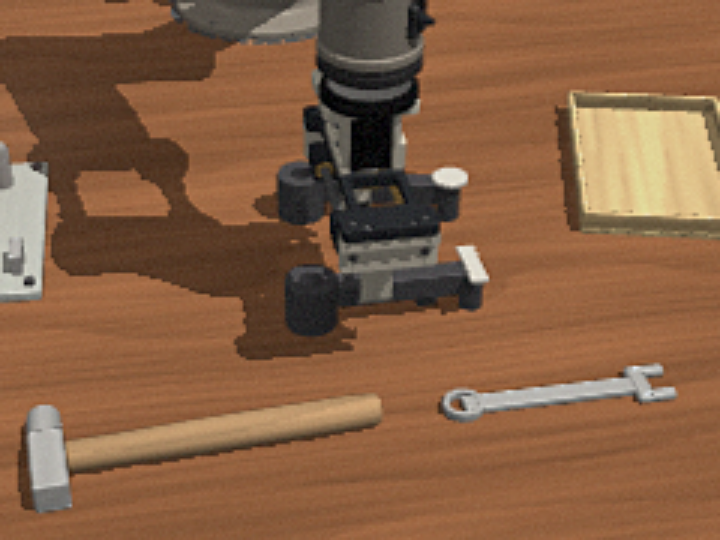

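The fingers straddle the reject's arm next to its boss, with clear space all round. I'll descend, close and lift.

```bash
python3 -m creep '0.001 -0.0015 -0.010 0 0 0 70;0 0 -0.010 0 0 0 70;0 0 -0.010 0 0 0 70;0 0 0 0 0 0 40;0 0 0 0 0 0 0;0 0 0 0 0 0 0;0 0 0 0 0 0 0;0 0 0 0 0 0 0'
python3 -m creep '0 0 0 0 0 0 0;0 0 0.005 0 0 0 0;0 0 0.010 0 0 0 0;0 0 0.015 0 0 0 0;0 0 0 0 0 0 0'
```

```text
time: 2.65
tool_pos: [629.3, -14.0, 78.7]
tcp_rot: [3.141, 0.0, 1.551]
contact_force: [-0.5, -0.3, -0.0]
grip_width: 35.6
finger_force: 0.0
time: 3.07
tool_pos: [630.1, -14.1, 111.1]
tcp_rot: [3.137, 0.0, 1.551]
contact_force: [1.4, -0.5, -4.3]
grip_width: 19.8
finger_force: 29.9
```

Run:
```python
from plant import viewer,readout
import cv2
print(readout.get_obs()['moment'])
cv2.imwrite("pics/s2.png",cv2.resize(viewer.capture("scene")[160:260,290:410,::-1],None,fx=5,fy=5))
from h import *
# expected foot/boss underside pixels if gripped at nominal
for p in([628.5,-56,64],[631,79,64],[628.5,-56,49],[631,79,49]): print(((proj("scene",np.array([p]))[0]-[290,160])*5).round())
```

```text
[-0.08143467 -0.11705838 -0.02295104]
[167. 229.]
[439. 203.]
[167. 254.]
[438. 228.]
```

View pics/s2.png

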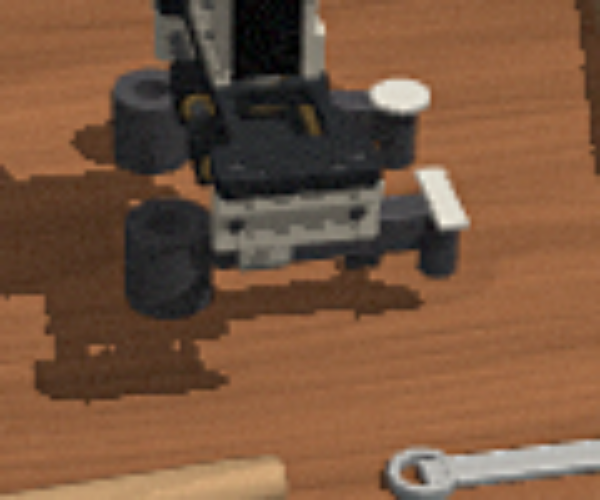

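The lift is level: the boss has risen about 31 mm, and the foot about the same. Next I carry the reject to the tray.

```bash
python3 -m creep '0 0 0.020 0 0 0 0;-0.005 0.010 0.030 0 0 0.04 0;-0.010 0.020 0.020 0 0 0.09 0;-0.011 0.023 0 0 0 0.1 0;-0.011 0.023 0 0 0 0.1 0;-0.011 0.023 0 0 0 0.1 0;-0.011 0.023 0 0 0 0.1 0;-0.011 0.023 0 0 0 0.1 0'
python3 -m creep '-0.011 0.023 0 0 0 0.1 0;-0.011 0.023 0 0 0 0.1 0;-0.011 0.023 0 0 0 0.1 0;-0.011 0.023 0 0 0 0.1 0;-0.011 0.023 0 0 0 0.1 0;-0.011 0.023 0 0 0 0.1 0;-0.011 0.023 0 0 0 0.1 0;0 0 0 0 0 0 0'
```

```text
time: 3.78
tool_pos: [557.8, 132.0, 177.5]
tcp_rot: [-3.14, -0.001, 2.185]
contact_force: [0.4, 1.0, -4.7]
grip_width: 19.5
finger_force: 29.9
time: 4.45
tool_pos: [479.3, 295.5, 177.5]
tcp_rot: [3.141, -0.003, 2.889]
contact_force: [-0.6, 0.1, -4.0]
grip_width: 19.7
finger_force: 29.9
```

```bash
python3 -m creep '0 0.005 -0.020 0 0 -0.014 0;0 0 -0.025 0 0 0 0;0 0 -0.020 0 0 0 0;0 0 -0.010 0 0 0 0;0 0 -0.005 0 0 0 0;0 0 -0.003 0 0 0 0;0 0 -0.003 0 0 0 0;0 0 0 0 0 0 0'
python3 -m creep '0 0 -0.002 0 0 0 0;0 0 0 0 0 0 0'
```

```text
time: 5.12
tool_pos: [482.4, 297.1, 92.6]
tcp_rot: [3.141, 0.001, 2.866]
contact_force: [0.0, 0.5, -4.0]
grip_width: 20.1
finger_force: 29.9
time: 5.28
tool_pos: [482.3, 297.1, 90.7]
tcp_rot: [3.141, 0.001, 2.867]
contact_force: [0.3, -0.8, -4.6]
grip_width: 19.7
finger_force: 29.9
```

Run:
```python
from plant import viewer,readout
import cv2
o=readout.get_obs();print(o['tool_pos'],o['contact_force'],o['moment'])
cv2.imwrite("pics/s3.png",cv2.resize(viewer.capture("scene")[120:240,370:510,::-1],None,fx=5,fy=5))
```

```text
[482.2534335  297.10892498  90.73876893] [ 0.33590505 -0.84325929 -4.58869256] [0.01807745 0.03143024 0.00215179]
```

View pics/s3.png

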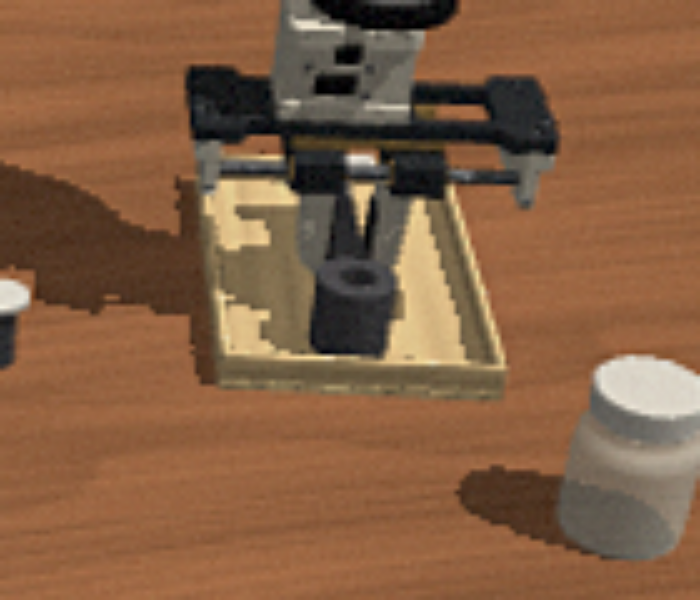

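The boss is inside the tray, clear of the front wall and a few millimetres above the floor. I'll lower until the weight comes off.

```bash
python3 -m creep '0 0 -0.002 0 0 0 0;0 0 0 0 0 0 0'; python3 -m creep '0 0 -0.002 0 0 0 0;0 0 0 0 0 0 0';python3 -m creep '0 0 -0.0015 0 0 0 0;0 0 0 0 0 0 0'
```

```text
time: 5.5
tool_pos: [482.5, 297.3, 89.6]
tcp_rot: [3.14, 0.002, 2.867]
contact_force: [-1.2, -1.1, 4.4]
grip_width: 19.6
finger_force: 30.0
time: 5.67
tool_pos: [482.5, 297.3, 89.5]
tcp_rot: [3.14, 0.002, 2.867]
contact_force: [-6.8, -3.2, 19.9]
grip_width: 19.8
finger_force: 30.0
time: 5.83
tool_pos: [482.5, 297.3, 89.4]
tcp_rot: [3.14, 0.003, 2.868]
contact_force: [-9.0, -6.4, 30.2]
grip_width: 20.1
finger_force: 30.0
```

It has landed. I'll relieve the push, then open.

```bash
python3 -m creep '0 0 0.002 0 0 0 0;0 0 0.001 0 0 0 0;0 0 0 0 0 0 10;0 0 0 0 0 0 25;0 0 0 0 0 0 50;0 0 0 0 0 0 60;0 0 0 0 0 0 60'
```

```text
time: 6.42
tool_pos: [482.1, 297.1, 87.5]
tcp_rot: [3.142, -0.0, 2.867]
contact_force: [-0.4, -0.7, 0.0]
grip_width: 38.3
finger_force: 0.0
```

```bash
python3 -m creep '0 0 0.005 0 0 0 60;0 0 0.020 0 0 0 60;0 0 0.030 0 0 0 60;0 0 0.030 0 0 0 60'
python3 - <<'E'
from plant import viewer
import cv2
cv2.imwrite("pics/s4.png",cv2.resize(viewer.capture("scene")[120:240,370:510,::-1],None,fx=5,fy=5))
E
```

```text
time: 6.75
tool_pos: [481.5, 296.8, 173.1]
tcp_rot: [-3.14, -0.002, 2.867]
contact_force: [0.9, -0.2, 1.1]
grip_width: 55.2
finger_force: 0.0
```

View pics/s4.png

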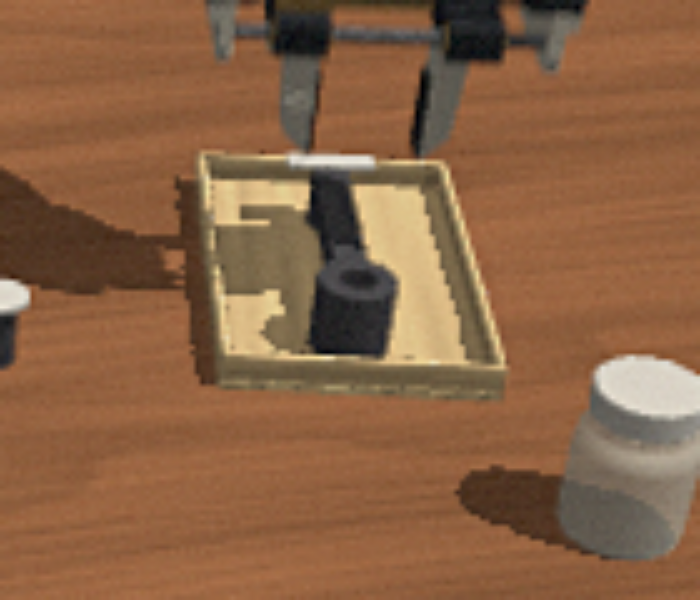

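The reject stands flat in the tray, with both boss and foot well inside the walls. Next is the passed bracket.

```bash
python3 -m creep '0 -0.020 0 0 0 -0.11 70;0 -0.021 0 0 0 -0.11 75;-0.001 -0.021 0 0 0 -0.11 75;-0.001 -0.021 0 0 0 -0.11 75;0 -0.021 0 0 0 -0.11 75;-0.001 -0.021 0 0 0 -0.11 75;0 -0.021 0 0 0 -0.11 75;-0.001 -0.021 0 0 0 -0.11 75'
python3 -m creep '-0.001 -0.021 0 0 0 -0.11 75;0 -0.021 0 0 0 -0.11 75;-0.001 -0.021 -0.005 0 0 -0.11 75;0 -0.021 -0.010 0 0 -0.11 75;-0.001 -0.021 -0.010 0 0 -0.11 75;0 -0.020 -0.010 0 0 -0.105 75;0 0 0 0 0 0 75'
```

```text
time: 7.47
tool_pos: [478.0, 129.1, 172.9]
tcp_rot: [3.141, 0.0, 1.981]
contact_force: [0.2, 0.0, -0.1]
grip_width: 69.0
finger_force: 0.0
time: 8.05
tool_pos: [474.4, 2.5, 136.4]
tcp_rot: [-3.14, 0.001, 1.324]
contact_force: [0.3, 0.3, 0.5]
grip_width: 68.9
finger_force: 0.0
```

```bash
python3 -m creep '-0.0005 0.0025 -0.020 0 0 0.008 75;0 0 -0.020 0 0 0 70;0 0 -0.012 0 0 0 60;0 0 -0.007 0 0 0 50;0 0 0 0 0 0 30;0 0 0 0 0 0 0;0 0 0 0 0 0 0;0 0 0 0 0 0 0'
python3 -m creep '0 0 0 0 0 0 0;0 0 0 0 0 0 0;0 0 0 0 0 0 0;0 0 0 0 0 0 0'
```

```text
time: 8.72
tool_pos: [475.1, 7.6, 79.6]
tcp_rot: [3.14, -0.0, 1.34]
contact_force: [-0.1, 0.1, 0.2]
grip_width: 28.8
finger_force: 0.0
time: 9.05
tool_pos: [475.0, 7.5, 79.4]
tcp_rot: [3.14, -0.0, 1.34]
contact_force: [1.1, 0.1, 6.2]
grip_width: 20.0
finger_force: 30.0
```

```bash
python3 -m creep '0 0 0.010 0 0 0 0;0 0 0.020 0 0 0 0;0 0 0.020 0 0 0 0;0 0 0.020 0 0 0 0;0 0 0.020 0 0 0 0;0 0 0.015 0 0 0 0;0 0 0 0 0 0 0;0 0 0 0 0 0 0'
python3 -m creep '0 0 0 0 0 0 0;-0.002 -0.010 0 0 0 -0.045 0;-0.003 -0.021 0 0 0 -0.093 0;-0.0035 -0.021 0 0 0 -0.093 0;-0.003 -0.021 0 0 0 -0.093 0;-0.0035 -0.021 0 0 0 -0.093 0;-0.003 -0.021 0 0 0 -0.093 0;-0.0035 -0.021 0 0 0 -0.093 0'
python3 -m creep '-0.003 -0.021 0 0 0 -0.093 0;-0.0035 -0.021 0 0 0 -0.093 0;-0.003 -0.021 0 0 0 -0.093 0;-0.003 -0.021 0 0 0 -0.093 0;-0.003 -0.021 0 0 0 -0.093 0;-0.003 -0.021 0 0 0 -0.093 0;-0.003 -0.021 0 0 0 -0.093 0;-0.0025 -0.021 0 0 0 -0.093 0'
python3 -m creep '-0.002 -0.012 0 0 0 -0.048 0;0 0 0 0 0 0 0;0 0 0 0 0 0 0;0 0 0 0 0 0 0'
```

```text
time: 9.72
tool_pos: [474.3, 7.6, 184.1]
tcp_rot: [3.141, 0.0, 1.34]
contact_force: [0.4, -0.7, -3.9]
grip_width: 19.9
finger_force: 30.0
time: 10.38
tool_pos: [451.9, -129.9, 182.6]
tcp_rot: [-3.139, 0.001, 0.73]
contact_force: [0.2, -0.3, -3.6]
grip_width: 19.8
finger_force: 30.0
time: 11.05
tool_pos: [427.7, -297.7, 182.4]
tcp_rot: [-3.14, 0.002, -0.014]
contact_force: [0.9, 0.3, -3.2]
grip_width: 19.8
finger_force: 30.0
time: 11.38
tool_pos: [426.4, -307.8, 182.8]
tcp_rot: [-3.14, 0.002, -0.055]
contact_force: [-0.2, 0.7, -2.9]
grip_width: 19.5
finger_force: 30.0
```

On target. I'll check with the cameras.

Run:
```python
from plant import viewer
import cv2, numpy as np
t=viewer.capture("top")[165:305,370:500,::-1]; s=viewer.capture("scene")[100:240,170:300,::-1]
im=np.hstack([cv2.resize(a,None,fx=3,fy=3,interpolation=cv2.INTER_CUBIC) for a in(t,s)])
from h import *
pin=np.array([381.5,-305.7]);u=np.array([.9985,-.055])
for d,z in((0,105+44),(135,148),(0,105),(135,105)):
    p=np.r_[pin+d*u,z][None]; a=(proj("top",p)[0]-[370,165])*3; b=(proj("scene",p)[0]-[170,100])*3+[390,0]
    print(d,z,a.round(),b.round())
    if z>140:
        for q in(a,b): cv2.drawMarker(im,tuple(int(k) for k in q),(0,0,255),0,12,1)
cv2.imwrite("pics/f.png",im)
```

```text
0 149 [196. 313.] [525. 113.]
135 148 [199. 131.] [514. 188.]
0 105 [181. 312.] [531. 156.]
135 105 [184. 139.] [521. 234.]
```

View pics/f.png

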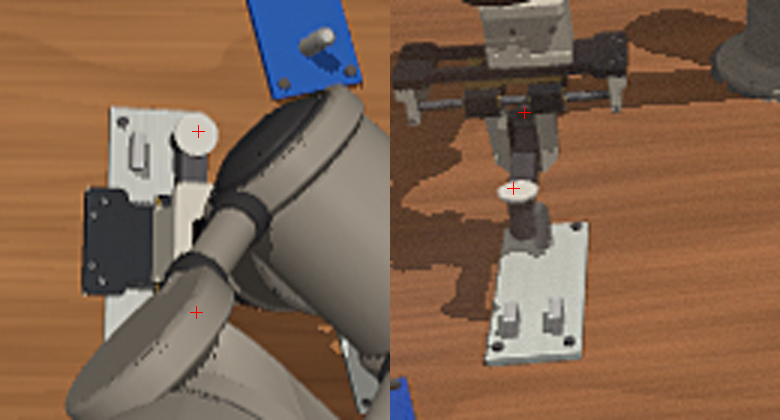

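The round tag sits within 2 to 3 mm of the predicted spot in both views, and the bracket is level and gripped. I'm handing the job in.

```bash
python3 -m creep '0 0 0 0 0 0 0;0 0 0 0 0 0 0'; python3 -c "
from plant import order
print(order.close_job())"
```

```text
time: 11.65
tool_pos: [427.1, -307.8, 183.8]
tcp_rot: [3.142, 0.0, -0.054]
contact_force: [0.6, -0.9, -2.7]
grip_width: 19.5
finger_force: 30.0
the job is handed in; nothing more can be done
None
```

I handed the job in at 11.7 s, but it returned no verdict: the reject stands flat and released in the tray, and the passed bracket is held level about 50 mm above the jig pin, with its foot lined up in both camera views and the arm hiding the bore.

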